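# Set the length stop and sort the oak blanks

## Robot

A 7-joint arm with a two-finger parallel gripper is mounted at the origin on the work surface. World frame = base frame: x ahead of the robot, y to its left, z up, the work surface at z = 0. Lengths are in m, angles in rad, forces in N, time in s.
With the tool pointing down it reaches from about 0.4 to 0.875 m from the base axis. Payload 4.4 kg.
Tool frame: the origin (TCP) lies on the centre line of the jaws, within the pads' length; the fingertips stand 8 mm ahead of it and the grasp point (between the pads) lies 11 mm behind it; z points along the fingers, y is the line along which they close (so a half turn about z gives the same grasp; the last joint's range is limited). The gripper opens to 85 mm and grips with 20 to 120 N. Pads are 22 mm wide; open, the fingers measure 114 mm over their backs; the gripper's body (76 mm by 85 mm) begins 54 mm behind the grasp point. The pads swing forward as they close: fully open they stand 13 mm farther back than shut.
Start: joints at [1.239, 0.628, 0.038, 1.517, -0.027, 0.996, -0.02], TCP at [0.171, -0.627, 0.239] pointing down, gripper open.
Joint ranges: [-3.06, 3.06], [-0.37, 2.12], [-1.25, 1.32], [0.18, 2.47], [-1.1, 4.24], [0.23, 1.98], [-2.94, 2.94]. Speed limits (rad/s): [2.57, 2.57, 3.14, 3.14, 3.14, 3.14, 3.14].

## Interface

Orientations are given as a rotation vector (axis times angle).
In Python, from rig import readout, optics, ctrl gives the robot as it stands.
- The arm moves only by the tool move_arm, never from a script. Its argument "series" is a list of rows, each a list of 3 entries, a list of its own where there are three numbers: the finger opening in mm, from 0 to 85.4, then the shift along the tool's x, y, z in units of 30 mm (1.0 is 30 mm), then the turn about the tool's z in rad. A call has 1 to 20 rows; each row shifts and turns the commanded pose from where the row before left it, along the tool's axes as they then stand; what a row does not reach is not made up. A row lasts 1/8 s, in which the tool goes at most 62.5 mm and 10.7 degrees, less where a joint would pass 70% of its speed; a pose out of reach is approached as far as the arm can. A call is refused whole if a number of a shift passes 1 or a number of a turn 0.188, either way. A call with a gripper value outside its range is refused whole. The fingers move at their own pace and stop on an object; the grip force is fixed at half the most. Time passes only in rows, so rows that do not move let the fingers close. It gives the time, the measured TCP pose, the force, the opening and the grip force at its end, in the units of the state.
- readout.state(): the state, without advancing time (a new reading comes with each control period).
- optics.get_image(name): name is "scene" or "side" or "wrist"; returns a dict with "image" (384x512x3 uint8, red, green, blue), "depth" (384x512 float32, m along the optical axis (not along the pixel's ray), 0 where there is no reading), "mtx" (3x3 intrinsics, pixels), "R" (3x3) and "t" (3): a world point X has camera coordinates R X + t. Camera axes: x right, y down, z forward; pixel columns grow to the right and rows downward; lengths in m; the calibration is good to about 2 mm. A picture is of the moment at which its call begins.
- ctrl.hand_in(): hands the job in; it is judged then, once.
The state is a dict: "clock": time; "joints": joint angles; "joint_velocities": joint speeds; "effort": joint torques, N m; "tool_pos": TCP position; "orientation": TCP orientation; "ft_force": force on the tool from outside, world axes, zero at the start; "wrist_torque": the same for the moment, N m; "grip_width": finger opening in m; "finger_force": force on a finger pad.
Only numpy, scipy, OpenCV 4.12 (cv2) and the standard library are available. Lean on these libraries where they do the work, as an engineer would, in place of code of your own. Each camera call takes 0.05 s, during which the arm holds its last target. There are 200 camera calls.

## Task

Get the length stop ready for the next batch: nudge the stiff stop carriage along its bed in small taps until its black pointer stands on the red mark, without driving it past the mark, and then throw the orange lock lever fully over, away from the robot. Lay every full-length, whole oak blank flat on the floor of the wooden tray, none on top of another, and put every blank that is short or has a bite out of its end into the blue scrap box. Leave the tools and other things on the bench where they are.

Things in the scene. Friction and masses are not known exactly. Their poses are not given: they have to be found in the camera images.
- pointer (a point): Tip of the black pointer on the sliding stop carriage, level with its steel stop face. The carriage is a brown wooden block with a steel plate on its leading (+y) side, 94 mm across the bed (x) x 92 mm along it (y) x 42 mm high, too big to grip; its underside is 18.5 mm and its top 62 mm above the bench. It slides only along the bed, is stiff (dry friction about 8 N, stays where it is left). Axes parallel to the bed's.
- push_face (a point): Middle of the carriage's rear (-y) face, 41 mm above the bench: push here with closed fingers to drive it towards +y of the bed. The face is square to the bed's y.
- carriage (a joint): Travel of the carriage along the bed's +y, 0 to 0.19 m; pushed towards +y it grows.
- mark: Red line, 24 x 3 mm, across the aluminium scale on the bed's far (+x) side, with a red tab down the bed's edge. Origin in the middle of the line; its y axis runs along the bed in the direction in which the carriage is to be pushed. The mark starts ahead of the pointer (60 to 160 mm).
- bed: Plywood bed of the length stop, fixed to the bench, 120 (x) x 420 (y) x 18 mm high, origin at the centre of its underside; y along its length. The carriage starts near its -y end, the lock lever stands at its +y end.
- lock (a joint): Lock lever: angle in rad, 0 (to 0.15 at the start) = leaning 0.5 rad towards the robot (-x of the bed), open; 1.0 = leaning 0.5 rad away (+x), locked. Light (about 1 N at the ball) and stays where it is left. It is only a sign that the stop is locked: the carriage can still be moved by force.
- lock_tip (a point): Centre of the orange ball, 26 mm across, on top of the lock lever. Lever arm 80 mm from the pivot to the ball; the pivot lies 40 mm above the bench, at x = 0, y = 180 mm in the bed's frame. Lever rod 10 mm thick; its grey base is 70 (x) x 50 (y) x 25 mm.
- tray: Shallow pale wooden tray for good blanks, fixed, outside 250 (x) x 160 (y) x 22 mm high, walls and floor 5 mm. Origin at the centre of its underside.
- scrap: Blue metal scrap box, fixed, outside 170 (x) x 160 (y) x 50 mm high, walls and floor 4 mm. Origin at the centre of its underside. It may stand left or right of the robot, the tray on the other side.
- full_a_c (a point): Good pale oak blank, a plain bar 70 x 24 x 24 mm, 40 g; its centre (12 mm above its underside); x along its length. Lies on the bench; may be absent.
- full_b_c (a point): Good pale oak blank, a plain bar 70 x 24 x 24 mm, 40 g; its centre (12 mm above its underside); x along its length. Lies on the bench; may be absent.
- full_c_c (a point): Good pale oak blank, a plain bar 70 x 24 x 24 mm, 40 g; its centre (12 mm above its underside); x along its length. Lies on the bench; may be absent.
- full_d_c (a point): Good pale oak blank, a plain bar 70 x 24 x 24 mm, 40 g; its centre (12 mm above its underside); x along its length. Lies on the bench; may be absent.
- short_a_c (a point): Bad pale oak blank, cut short: 44 x 24 x 24 mm, 30 g; its centre; x along its length. Lies on the bench; may be absent.
- short_b_c (a point): Bad pale oak blank, cut short: 44 x 24 x 24 mm, 30 g; its centre; x along its length. Lies on the bench; may be absent.
- notch_a_c (a point): Bad pale oak blank, 70 x 24 x 24 mm overall with a bite out of one end: the last 22 mm at its +x end are only 10 mm wide (its y from -12 to -2 mm; the rest is missing). 30 g; centre of the overall shape; x along its length, grip it 10 mm towards -x of the centre. May be absent.
- tin: Yellow wax tin, 42 mm across, 32 mm high, standing among the blanks. Leave it alone. Origin under its middle.
- pencil: Flat orange carpenter's pencil, 14 x 170 x 8 mm, beyond the bed. Leave it alone. Origin under its middle.
- plane: Steel and brass hand plane, 50 x 160 mm, beyond the bed. Leave it alone. Origin under its middle.
- glass_cup: Empty glass, 72 mm across, 85 mm high, left. Leave it alone. Origin under its middle.
- square: Try square, dark wood stock 20 x 110 mm with a steel blade, beyond the bed. Leave it alone. Origin under its middle.
- saw: Pull saw, 0.42 m long, on the right. Leave it alone. Origin under its middle.
- strip: Loose wooden strip 30 x 300 x 20 mm, on the left. Leave it alone. Origin under its middle.
There are look-alikes about, which are no part of the job. There is more than one size of the scrap; the one meant has the size given above.

How it is judged:
By the outcome, as a careful person would: the job done as asked, in the order asked, and still so for the second after the job is handed in, with the robot touching nothing.
Of full_a, full_b, full_c, full_d only 3 to 4 are there at a start; the rules pass over those that are not, and their reading is None.
Of short_a, short_b, notch_a only 2 to 3 are there at a start; the rules pass over those that are not, and their reading is None.
At some moment in a run one of full_a, full_b, full_c, full_d, short_a, short_b, notch_a may be knocked a few centimetres aside while the robot is not near it.
Once in a run the grip may slacken for a moment while it holds something.
It also fails if it takes over 210 s, if anything falls off the work surface, if the arm or the gripper's body presses on something with over 40 N, if the wrist force passes 120 N, or if a joint passes its speed limit or range.

## Working session

There is one attempt and no reset: what is moved stays moved. The work goes in short steps, Python scripts to look and compute and a tool call to move; the robot and the scene stay as the last step left them, time stands still between calls to the robot, and variables do not carry over. Pictures are saved under pics/ and viewed, at most 14 in all, crops included, and the job is handed in when it is done.

Besides the shell and the picture viewer there is one more tool, called after ">>>" by a JSON object that holds its "method" and its "body". move_arm: Moves the arm, as the interface text tells. Its arguments: {"type":"object","properties":{"series":{"type":"array","items":{"type":"array"}}},"required":["series"]}

```bash
mkdir -p pics; ls; python3 - <<'E'
from rig import readout, optics, ctrl
import cv2,numpy as np
print(readout.state())
for n in ("scene","side"):
    d=optics.get_image(n); np.savez(f"{n}0.npz",**d)
    cv2.imwrite(f"pics/{n}0.png",cv2.resize(d["image"][:,:,::-1],(800,600)))
    print(n,d["mtx"],d["R"],d["t"],(d["depth"]>0).mean())
E
```

```text
pics
{'clock': 0.0, 'joints': array([ 1.23918103,  0.6293583 ,  0.038455  ,  1.51838864, -0.02699332,
        0.99628733, -0.02003017]), 'joint_velocities': array([ 1.16796273e-03, -2.72211949e-04, -4.93477851e-04,  2.20628840e-03,
       -2.18545719e-04,  4.57413683e-04,  2.85008677e-05]), 'effort': array([ 3.16565083e-04, -5.63387489e+01,  1.22654099e+00, -1.93441415e+01,
        1.11181301e-02,  1.03846935e-02,  3.24771395e-05]), 'tool_pos': array([ 0.17060827, -0.62656912,  0.23837482]), 'orientation': array([-3.11201021e+00, -4.16003201e-01,  4.61826724e-04]), 'ft_force': array([-0.13626756, -0.50307147, -0.928598  ]), 'wrist_torque': array([ 0.00813011,  0.01750422, -0.00657486]), 'finger_force': 0.0, 'grip_width': 0.08541440383382506}
scene [[438.33494248   0.         254.76914159]
 [  0.         438.33494248 192.21439367]
 [  0.           0.           1.        ]] [[-0.53328234  0.84583564  0.01311532]
 [ 0.61736971  0.39974492 -0.67753866]
 [-0.57832913 -0.3532224  -0.73537021]] [ 0.27887411 -0.23798207  1.86894117] 0.9959055582682291
side [[352.96670225   0.         252.61347117]
 [  0.         352.96670225 192.07715119]
 [  0.           0.           1.        ]] [[-0.87170429 -0.48998752 -0.0066229 ]
 [-0.24000164  0.43867631 -0.86600364]
 [ 0.42723629 -0.75330958 -0.49999383]] [0.44146662 0.20950102 0.98625503] 0.9959920247395834
```

View pics/scene0.png

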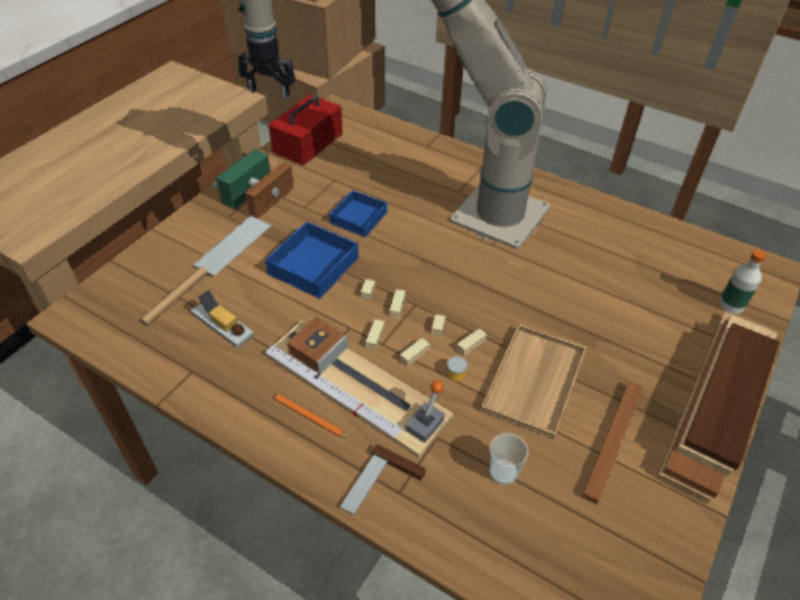

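View pics/side0.png

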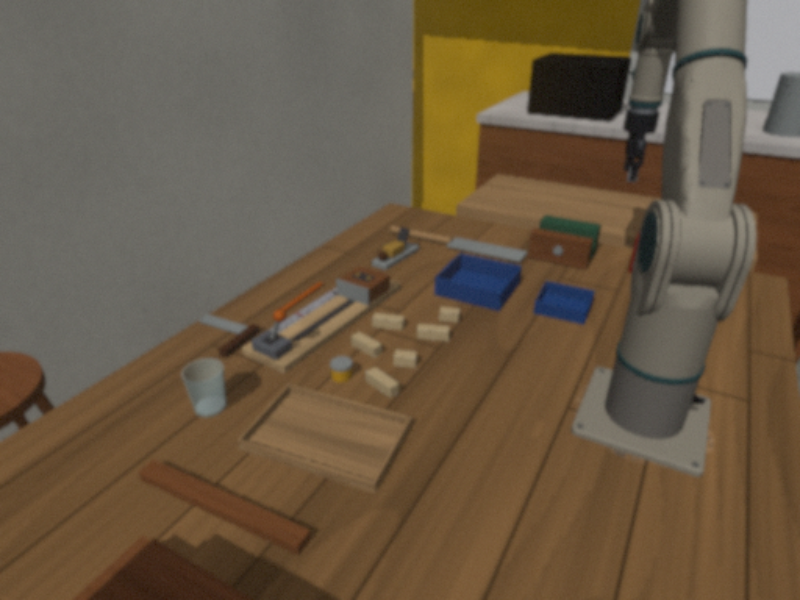

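The scene view (800x600) shows six pale blanks at (368,288), (397,301), (375,333), (438,324), (414,351) and (471,341). The tin is at (457,368), the tray at (535,380), and the larger blue box, which is the scrap box, at (313,258). The bed is at (358,380) with the carriage at (318,342), the red mark near (358,408) and the lever ball at (437,387). The side view agrees.

```bash
cat > h.py <<'E'
import cv2,numpy as np
from scipy.spatial.transform import Rotation as Ro
from rig import readout, optics, ctrl
def ray(d,uv,z):
    uv=np.atleast_2d(np.asarray(uv,float)); K,R,t=d["mtx"],d["R"],d["t"]
    c=-R.T@t; v=np.c_[uv,np.ones(len(uv))]@np.linalg.inv(K).T@R
    return c+v*((z-c[2])/v[:,2])[:,None]
def proj(d,X):
    p=(np.atleast_2d(X)@d["R"].T+d["t"])@d["mtx"].T; return p[:,:2]/p[:,2:]
def cloud(d):
    v,u=np.mgrid[:384,:512]; z=d["depth"]; K=d["mtx"]
    P=np.stack([(u-K[0,2])/K[0,0]*z,(v-K[1,2])/K[1,1]*z,z],-1)
    return (P-d["t"])@d["R"]
def get(n,name=None,scale=1.5625):
    d=optics.get_image(n)
    if name: cv2.imwrite(f"pics/{name}.png",cv2.resize(d["image"][:,:,::-1],None,fx=scale,fy=scale,interpolation=cv2.INTER_CUBIC))
    return d
def pose():
    s=readout.state(); return s,np.array(s["tool_pos"]),Ro.from_rotvec(s["orientation"]).as_matrix()
def goto(xyz,yaw=None):
    """print tool-frame shift (units of 30mm) and the yaw turn; yaw = world direction of tool y (mod pi)"""
    s,p,R=pose(); d=R.T@(np.array(xyz)-p)/.03
    cur=np.arctan2(R[1,1],R[0,1]); a=0
    if yaw is not None: a=-((yaw-cur+np.pi/2)%np.pi-np.pi/2)
    print("shift units",d.round(2),"turn",round(a,3),"pos",p.round(4),"yaw_y",round(cur,3),"j7",s["joints"][6].round(2))
E
python3 - <<'E'
from h import *
d=dict(np.load("scene0.npz")); P=cloud(d); hsv=cv2.cvtColor(d["image"],cv2.COLOR_RGB2HSV)
for x in [(368,288),(397,301),(375,333),(438,324),(414,351),(471,341),(457,368),(535,380),(313,258),(358,380),(318,342),(437,387),(358,408)]:
    u,v=int(x[0]*.64),int(x[1]*.64); print(x,P[v,u].round(3),hsv[v,u])
d=optics.get_image("wrist"); c=-d["R"].T@d["t"]; print("wristcam",c,d["R"][2],d["R"][0],d["mtx"][0]); goto([.6,-.08,.35],1.57)
E
```

```text
(368, 288) [ 0.449 -0.134  0.024] [ 28  59 217]
(397, 301) [ 0.449 -0.051  0.029] [ 27  61 216]
(375, 333) [ 0.554 -0.042  0.02 ] [ 28  58 219]
(438, 324) [0.454 0.063 0.022] [ 25  62 217]
(414, 351) [0.554 0.057 0.025] [ 27  59 216]
(471, 341) [0.455 0.149 0.017] [ 24  66 218]
(457, 368) [0.547 0.162 0.03 ] [ 81  10 177]
(535, 380) [ 0.461  0.312 -0.002] [ 16 108 160]
(313, 258) [ 0.422 -0.32   0.003] [108 178 153]
(358, 380) [ 0.681 -0.002  0.018] [ 9 21 87]
(318, 342) [ 0.669 -0.115  0.062] [105  21  74]
(437, 387) [0.673 0.179 0.123] [ 12 203 204]
(358, 408) [0.737 0.036 0.013] [179  70 181]
wristcam [ 0.25008755 -0.60422889  0.37308537] [-0.31054986 -0.08261785 -0.94695991] [ 0.26142983 -0.96522128 -0.00152328] [308.16203937   0.         254.81392787]
shift units [ 18.6  -13.83  -3.69] turn 0.267 pos [ 0.1707 -0.6267  0.2386] yaw_y -1.305 j7 -0.02
```

>>> {"method": "move_arm", "body": {"series": [[85,[0,0,0],0.134],[85,[0,0,0],0.133],[85,[0.8,-1,-0.1],0],[85,[0.8,-1,-0.1],0],[85,[0.8,-1,-0.1],0],[85,[0.8,-1,-0.1],0],[85,[0.8,-1,-0.1],0],[85,[0.8,-1,-0.1],0],[85,[0.8,-1,-0.1],0],[85,[0.8,-1,-0.1],0],[85,[0.8,-1,-0.1],0],[85,[0.8,-1,-0.1],0],[85,[0.8,-1,-0.1],0],[85,[0.8,-1,-0.1],0],[85,[0.8,-1,-0.1],0],[85,[0.8,-1,-0.1],0],[85,[0.8,-1,-0.1],0],[85,[0.8,-1,-0.1],0],[85,[0.8,-1,-0.1],0],[85,[0.4,-1,-0.1],0]]}}

```text
clock: 2.65
tool_pos: [0.5924, -0.0864, 0.293]
orientation: [-3.141, 0.001, 0.0]
ft_force: [-0.1, 0.2, -0.4]
grip_width: 0.0853
finger_force: 0.0
```

>>> {"method": "move_arm", "body": {"series": [[85,[0.5,-1,0],0],[85,[0.5,-1,0],0],[85,[0,0,0],0],[85,[0,0,0],0]]}}

```text
clock: 3.15
tool_pos: [0.621, -0.0287, 0.293]
orientation: [3.141, -0.003, -0.002]
ft_force: [-0.7, -0.3, 0.1]
grip_width: 0.0851
finger_force: 0.0
```

```bash
python3 - <<'E'
from h import *
d=get("wrist","w1"); np.savez("w1.npz",**d)
goto([.62,0,.3],1.5708); print("cam",-d["R"].T@d["t"])
hsv=cv2.cvtColor(d["image"],cv2.COLOR_RGB2HSV)
m=((hsv[...,1]<95)&(hsv[...,2]>150)&(hsv[...,0]>15)&(hsv[...,0]<40)).astype(np.uint8)
m=cv2.morphologyEx(m,cv2.MORPH_OPEN,np.ones((3,3)))
for c in cv2.findContours(m,0,2)[0]:
    if cv2.contourArea(c)<100: continue
    w=ray(d,c[:,0],.024)[:,:2]*1000
    r=cv2.minAreaRect(w.astype(np.float32)); print(np.round(r[0]),np.round(r[1]),round(r[2]),"solid",round(cv2.contourArea(c)/cv2.contourArea(cv2.convexHull(c)),3),c[:,0].mean(0).round())
E
```

```text
shift units [-0.03 -0.97 -0.23] turn -0.003 pos [ 0.6209 -0.0292  0.2931] yaw_y -1.574 j7 -1.55
cam [ 0.70344835 -0.02776853  0.42749212]
[391. 262.] [51. 16.] 10 solid 0.743 [ 70. 297.]
[ 440. -136.] [49. 27.] 18 solid 0.945 [327. 270.]
[447.  63.] [48. 26.] 19 solid 0.949 [194. 266.]
[441. -52.] [74. 26.] 20 solid 0.943 [271. 269.]
[463. 147.] [25. 44.] 72 solid 0.901 [137. 253.]
[544.  58.] [26. 72.] 76 solid 0.948 [194. 205.]
[549. -44.] [73. 26.] 16 solid 0.943 [266. 200.]
[ 656. -195.] [30. 93.] 86 solid 0.782 [387. 123.]
[690.  63.] [279. 118.] 85 solid 0.622 [174.  99.]
```

View pics/w1.png

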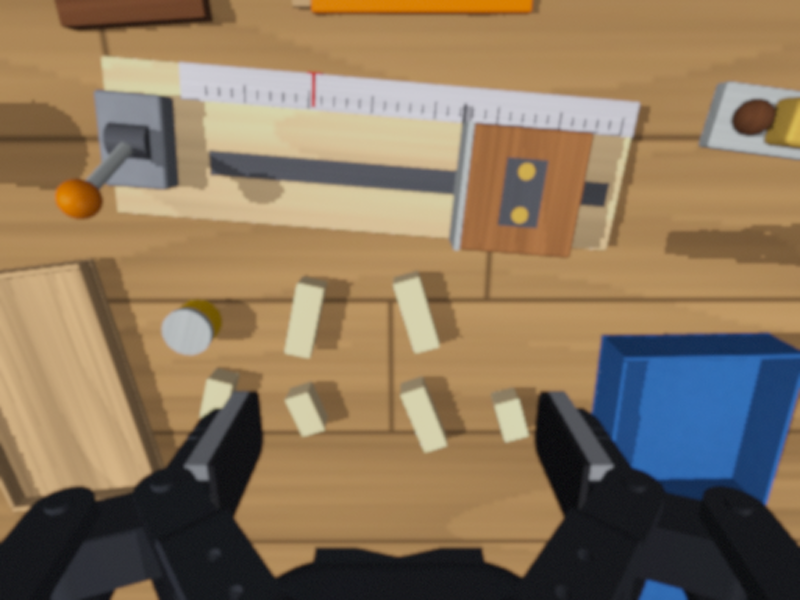

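The wrist view (800x600) shows the bed with the red mark at (314,89), the pointer and steel plate at (467,107), and the carriage's rear edge near x≈585. The ball is at (78,199). Shorts are at (305,410) and (510,415), long blanks at (305,318), (417,313) and (424,415), and a partly hidden one at (215,395). No bite is visible so far.

```bash
python3 - <<'E'
from h import *
d=dict(np.load("w1.npz")); s=.64; hsv=cv2.cvtColor(d["image"],cv2.COLOR_RGB2HSV)
m=(((hsv[...,0]>170)|(hsv[...,0]<4))&(hsv[...,1]>110)&(hsv[...,2]>110)).astype(np.uint8)
m[120:]=0
ys,xs=np.nonzero(m); ok=(xs>180)&(xs<220); print("mark px",xs[ok].mean(),ys[ok].mean(),ok.sum(), ray(d,[[xs[ok].mean(),ys[ok].mean()]],.02).round(4))
def w(pts,z): print(ray(d,np.array(pts)*s,z).round(4)[:,:2].tolist())
print("bed corners z.018"); w([(103,57),(118,212),(639,103),(607,248)],.018)
print("carriage top corners .062"); w([(473,122),(593,135),(568,257),(462,249)],.062)
print("pointer z.03/.02"); w([(467,107)],.03);w([(467,107)],.02)
P=cloud(d)
for x in [(467,107),(467,112),(314,80),(560,100),(530,240),(78,199)]: print(x,P[int(x[1]*s),int(x[0]*s)].round(4))
D=dict(np.load("scene0.npz"))
print("scrap rim scene", ray(D,np.array([(313,224),(358,250),(315,292),(268,262)])*s,.05).round(3).tolist())
print("tray rim", ray(D,np.array([(519,326),(586,345),(553,435),(484,407)])*s,.022).round(3).tolist())
E
```

```text
mark px 200.1 56.0 10 [[0.7374 0.0381 0.02  ]]
bed corners z.018
[[0.7595, 0.198], [0.6411, 0.2091], [0.7255, -0.2187], [0.6085, -0.2094]]
carriage top corners .062
[[0.7109, -0.0817], [0.7018, -0.1685], [0.6117, -0.1605], [0.6183, -0.0775]]
pointer z.03/.02
[[0.7224, -0.0813]]
[[0.7229, -0.0826]]
(467, 107) [ 0.7232 -0.0808  0.0252]
(467, 112) [ 0.7201 -0.082   0.0177]
(314, 80) [0.7431 0.0383 0.018 ]
(560, 100) [ 0.7278 -0.155   0.0197]
(530, 240) [ 0.626  -0.1293  0.0623]
(78, 199) [0.6656 0.1725 0.1231]
scrap rim scene [[0.358, -0.362, 0.05], [0.376, -0.211, 0.05], [0.547, -0.214, 0.05], [0.529, -0.369, 0.05]]
tray rim [[0.36, 0.224, 0.022], [0.329, 0.374, 0.022], [0.584, 0.405, 0.022], [0.6, 0.258, 0.022]]
```

>>> {"method": "move_arm", "body": {"series": [[0,[0,0,0],0.077],[0,[0.2,0.8,0],0],[0,[0.2,0.8,0],0],[0,[0.2,0.8,0],0],[0,[0.2,0.8,0],0],[0,[0.2,0.8,0],0],[0,[0.2,0.8,0],0],[0,[0.2,0.8,0],0],[0,[0.2,0.5,0],0],[0,[0,0,1],0],[0,[0,0,1],0],[0,[0,0,1],0],[0,[0,0,1],0],[0,[0,0,1],0],[0,[0,0,1],0],[0,[0,0,1],0],[0,[0,0,0.8],0],[0,[0,0,0.3],0],[0,[0,0,0.3],0],[0,[0,0,0],0]]}}

```text
clock: 5.7
tool_pos: [0.6552, -0.2139, 0.0413]
orientation: [-3.139, 0.123, 0.0]
ft_force: [0.2, 0.5, 0.2]
grip_width: -0.0002
finger_force: 0.0
```

```bash
python3 - <<'E'
from h import *
d=get("wrist","w2"); np.savez("w2.npz",**d)
goto([.654,-.215,.04],1.5708-.08); print("cam",-d["R"].T@d["t"])
E
```

```text
shift units [-0.05  0.04  0.06] turn 0.002 pos [ 0.6555 -0.214   0.0418] yaw_y -1.649 j7 -1.32
cam [ 0.73722706 -0.21946673  0.17592583]
```

View pics/w2.png

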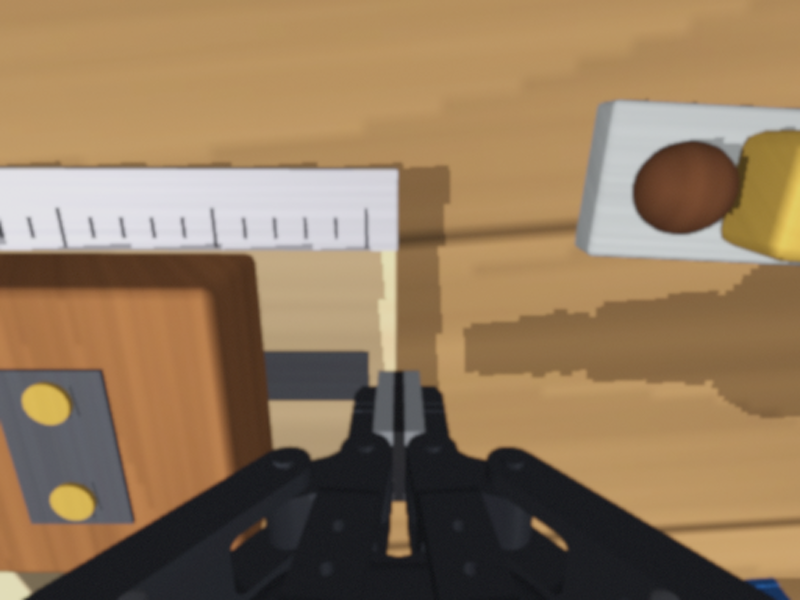

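The closed fingers are at (400,400), square to the bed. The carriage's rear face at x≈262 is roughly 30 mm ahead, and the scale is parallel to the image rows.

>>> {"method": "move_arm", "body": {"series": [[0,[0,-0.3,0],0],[0,[0,-0.3,0],0],[0,[0,-0.2,0],0],[0,[0,-0.2,0],0],[0,[0,-0.2,0],0],[0,[0,-0.2,0],0],[0,[0,0,0],0]]}}

```text
clock: 6.62
tool_pos: [0.6581, -0.1761, 0.0415]
orientation: [3.134, -0.126, 0.001]
ft_force: [-0.1, -6.0, 0.3]
grip_width: 0.0002
finger_force: 3.1
```

```bash
cat > car.py <<'E'
from h import *
s,p,R=pose(); b=np.array([.08,.997])
d=optics.get_image("scene"); hsv=cv2.cvtColor(d["image"],cv2.COLOR_RGB2HSV)
P=cloud(d); up=(abs(P[...,2]-.062)<.006)&(P[...,0]>.58)&(P[...,0]<.76)&(P[...,1]>-.19)&(P[...,1]<.15)&(hsv[...,0]<18)&(hsv[...,1]>60)
w=P[up][:,:2]; y=w@b; print("carriage top y range",np.percentile(y,[2,50,98]).round(4),len(y),"tcp along",(p[:2]@b).round(4),p.round(4),"F",s["ft_force"].round(1))
E
python3 car.py
```

```text
carriage top y range [-0.105  -0.0614 -0.0242] 423 tcp along -0.1229 [ 0.6581 -0.1761  0.0415] F [-0.1 -6.   0.3]
```

>>> {"method": "move_arm", "body": {"series": [[0,[0,-0.2,0],0],[0,[0,-0.2,0],0],[0,[0,-0.2,0],0],[0,[0,-0.2,0],0],[0,[0,-0.2,0],0],[0,[0,-0.2,0],0],[0,[0,-0.2,0],0],[0,[0,-0.2,0],0],[0,[0,-0.2,0],0],[0,[0,-0.2,0],0],[0,[0,-0.2,0],0],[0,[0,-0.2,0],0],[0,[0,-0.2,0],0],[0,[0,-0.2,0],0],[0,[0,0,0],0],[0,[0,0,0],0]]}}

```text
clock: 8.68
tool_pos: [0.6649, -0.0926, 0.0415]
orientation: [3.134, -0.126, 0.001]
ft_force: [0.6, -6.1, 0.1]
grip_width: 0.0002
finger_force: 3.3
```

```bash
python3 car.py; python3 - <<'E'
from h import *
d=get("wrist","w3"); np.savez("w3.npz",**d); print("cam",-d["R"].T@d["t"])
E
```

```text
carriage top y range [-0.0221  0.0245  0.0603] 444 tcp along -0.0392 [ 0.6649 -0.0926  0.0415] F [ 0.6 -6.1  0.1]
cam [ 0.74681951 -0.09771746  0.17620023]
```

View pics/w3.png

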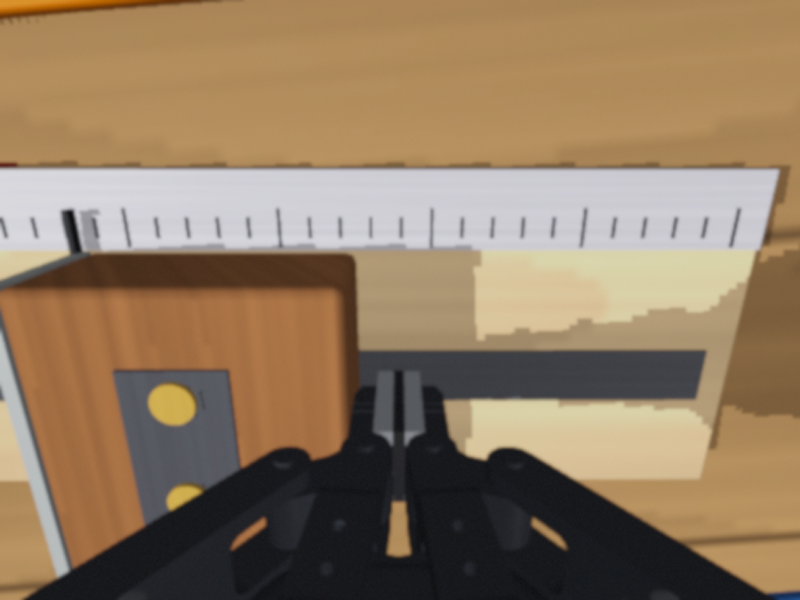

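The pointer tip is at (70,213) and the red tab is just leaving the view at the top left (5,165). About 37 mm should remain.

>>> {"method": "move_arm", "body": {"series": [[0,[0,-0.2,0],0],[0,[0,-0.2,0],0],[0,[0,-0.2,0],0],[0,[0,-0.2,0],0],[0,[0,0,0],0],[0,[0,0,0],0]]}}

```text
clock: 9.52
tool_pos: [0.6668, -0.0687, 0.0415]
orientation: [3.134, -0.126, 0.001]
ft_force: [0.4, -7.5, -1.1]
grip_width: 0.0001
finger_force: 3.3
```

```bash
python3 car.py; cat > mk.py <<'E'
import sys
from h import *
d=get("wrist"); im=d["image"]; b=np.array([.08,.997])
cv2.imwrite("pics/%s.png"%sys.argv[1],cv2.resize(im[90:180,:200,::-1],None,fx=4,fy=4,interpolation=cv2.INTER_CUBIC))
hsv=cv2.cvtColor(im,cv2.COLOR_RGB2HSV).astype(int)
red=((hsv[...,0]>170)|(hsv[...,0]<6))&(hsv[...,1]>120)&(hsv[...,2]>80)
blk=(im.max(2)<75)
for n,m,z in(("red",red,.0195),("blk",blk,.024)):
    for v in range(112,158,3):
        u=np.nonzero(m[v,:250])[0]
        if len(u): print(n,v,u.min(),u.max(),len(u),"along",(ray(d,[[u.mean(),v]],z)[0,:2]@b).round(4))
E
python3 mk.py m1
```

```text
carriage top y range [0.0015 0.0486 0.084 ] 455 tcp along -0.0152 [ 0.6668 -0.0687  0.0415] F [ 0.4 -7.5 -1.1]
red 112 27 31 5 along 0.0968
red 115 28 31 4 along 0.0969
red 118 28 32 5 along 0.097
red 121 29 33 5 along 0.0968
red 124 30 34 5 along 0.0966
red 127 30 34 5 along 0.097
red 130 31 35 5 along 0.0968
red 133 32 36 5 along 0.0967
red 136 32 37 6 along 0.0968
red 139 33 38 6 along 0.0966
red 142 34 39 6 along 0.0965
red 145 34 39 6 along 0.0968
red 148 35 40 6 along 0.0967
red 151 36 41 6 along 0.0965
red 154 37 41 5 along 0.0966
blk 136 41 46 6 along 0.0892
blk 139 41 47 7 along 0.0893
blk 142 41 48 8 along 0.0894
blk 145 42 48 7 along 0.0894
blk 148 43 49 7 along 0.0893
blk 151 43 49 7 along 0.0896
blk 154 44 50 7 along 0.0894
blk 157 45 50 6 along 0.0895
```

View pics/m1.png

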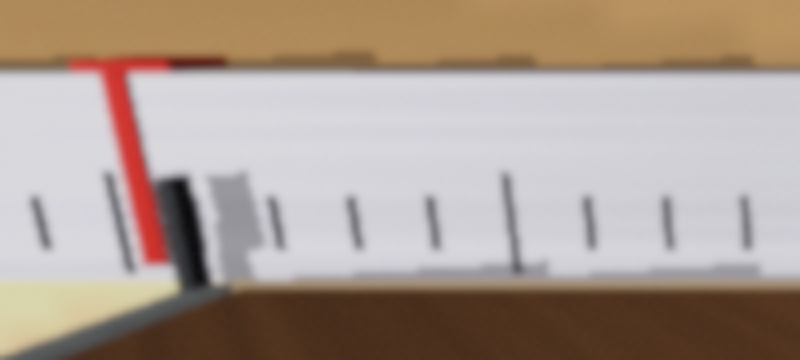

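The red line is at crop (130,160) and the black pointer just right of it at (180,230). Height parallax matters here, so I'll back off and look from straight above.

>>> {"method": "move_arm", "body": {"series": [[0,[0,0.2,0],0],[0,[0,0.1,-0.5],0],[0,[0,0,-1],0],[0,[0,-0.6,-0.8],0],[0,[0,-0.8,0],0],[0,[0,-0.8,0],0],[0,[0,-0.8,0],0],[0,[0,-0.8,0],0],[0,[0,0,0],0],[0,[0,0,0],0]]}}

```text
clock: 10.88
tool_pos: [0.6749, 0.039, 0.1103]
orientation: [3.138, -0.124, -0.0]
ft_force: [0.1, -0.5, 0.2]
grip_width: 0.0001
finger_force: 0.0
```

```bash
cat > top.py <<'E'
import sys
from h import *
d=get("wrist"); im=d["image"]; b=np.array([.08,.997]); s,p,R=pose()
u0,v0=proj(d,[.7374,.0381,.0195])[0].astype(int); x0,y0=max(u0-70,0),max(v0-40,0)
cv2.imwrite("pics/%s.png"%sys.argv[1],cv2.resize(im[y0:y0+100,x0:x0+160,::-1],None,fx=5,fy=5,interpolation=cv2.INTER_CUBIC))
print("mark px",u0,v0,"cam along",((-d["R"].T@d["t"])[:2]@b).round(4),"tcp",p.round(4),(p[:2]@b).round(4))
hsv=cv2.cvtColor(im,cv2.COLOR_RGB2HSV).astype(int); P=cloud(d)
red=((hsv[...,0]>170)|(hsv[...,0]<6))&(hsv[...,1]>120)&(hsv[...,2]>80)
blk=(im.max(2)<75)
for v in range(v0-20,v0+35,2):
    o=[v]
    for m,z in((red,.0195),(blk,.024)):
        u=np.nonzero(m[v,u0-40:u0+40])[0]+u0-40
        o+= [u.min(),u.max(),(ray(d,[[u.mean(),v]],z)[0,:2]@b).round(4),P[v,int(u.mean())].round(3)] if len(u) else ["-"]
    print(*o)
E
python3 top.py t1
```

```text
mark px 250 115 cam along 0.0941 tcp [0.6749 0.0384 0.1103] 0.0923
95 - -
97 - -
99 245 256 0.0967 [0.748 0.037 0.017] -
101 249 251 0.0971 [0.747 0.037 0.021] -
103 249 251 0.0971 [0.746 0.038 0.019] -
105 249 251 0.0971 [0.744 0.038 0.019] -
107 249 251 0.0971 [0.743 0.038 0.02 ] -
109 250 251 0.0968 [0.742 0.038 0.019] -
111 249 251 0.0971 [0.74  0.038 0.021] -
113 250 251 0.0968 [0.739 0.038 0.02 ] -
115 249 251 0.0972 [0.737 0.038 0.02 ] -
117 249 251 0.0972 [0.736 0.038 0.019] -
119 249 251 0.0972 [0.735 0.039 0.019] -
121 250 251 0.0968 [0.733 0.039 0.019] -
123 249 251 0.0972 [0.732 0.039 0.02 ] -
125 249 251 0.0972 [0.731 0.039 0.021] -
127 249 251 0.0972 [0.729 0.039 0.02 ] -
129 249 251 0.0972 [0.728 0.039 0.02 ] -
131 250 251 0.0968 [0.726 0.039 0.019] -
133 250 251 0.0969 [0.725 0.039 0.02 ] -
135 - -
137 - -
139 - -
141 - 289 289 0.0692 [0.719 0.013 0.033]
143 - 265 272 0.0839 [0.721 0.028 0.042]
145 - 266 280 0.0828 [0.72  0.027 0.049]
147 - 267 268 0.0846 [0.72  0.029 0.054]
149 - -
```

View pics/t1.png

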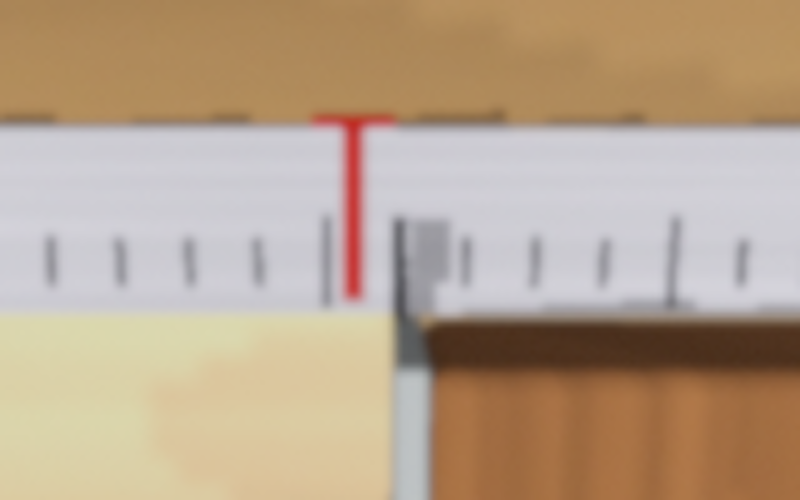

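From directly above, the red line is at crop x=353 and the pointer at x=400. At 1.39 px/mm (image scale) that leaves about 6.8 mm. I'll go back and tap again.

>>> {"method": "move_arm", "body": {"series": [[0,[0,0.8,0],0],[0,[0,0.8,0],0],[0,[0,0.8,0],0],[0,[0,0.8,0],0],[0,[0,0.6,0.8],0],[0,[0,0,1],0],[0,[0,0,0.5],0],[0,[0,-0.1,0],0],[0,[0,-0.1,0],0],[0,[0,-0.1,0],0],[0,[0,-0.1,0],0],[0,[0,-0.05,0],0],[0,[0,0,0],0]]}}

```text
clock: 12.55
tool_pos: [0.6673, -0.0642, 0.0421]
orientation: [3.134, -0.125, 0.002]
ft_force: [-0.0, -7.4, -4.6]
grip_width: -0.0002
finger_force: 3.7
```

```bash
python3 car.py;python3 - <<'E'
from h import *
d=get("wrist"); im=d["image"]; b=np.array([.08,.997]); blk=(im.max(2)<75)
for v in range(136,158,4):
    u=np.nonzero(blk[v,:150])[0]; print(v,u.min(),u.max(),(ray(d,[[u.mean(),v]],.024)[0,:2]@b).round(4))
E
```

```text
carriage top y range [0.0072 0.0536 0.0893] 450 tcp along -0.0106 [ 0.6673 -0.0642  0.0421] F [-0.  -7.4 -4.6]
136 42 47 0.0937
140 43 48 0.0936
144 44 48 0.0938
148 44 49 0.094
152 45 50 0.094
156 46 51 0.0939
```

>>> {"method": "move_arm", "body": {"series": [[0,[0,-0.03,0],0],[0,[0,-0.03,0],0],[0,[0,0,0],0],[0,[0,0.2,0],0],[0,[0,0.1,-0.5],0],[0,[0,0,-1],0],[0,[0,-0.6,-0.8],0],[0,[0,-0.8,0],0],[0,[0,-0.8,0],0],[0,[0,-0.8,0],0],[0,[0,-0.8,0],0],[0,[0,0,0],0],[0,[0,0,0],0]]}}

```text
clock: 14.28
tool_pos: [0.6753, 0.0453, 0.1101]
orientation: [3.138, -0.124, -0.001]
ft_force: [0.5, -0.1, 0.3]
grip_width: -0.0002
finger_force: 0.0
```

```bash
python3 top.py t2 | head -1; python3 - <<'E'
from h import *
d=optics.get_image("wrist"); im=d["image"].astype(int)
for v in (122,125,128,131,135,137,139): print(v,[f"{u}:{im[v,u,0]}/{im[v,u,1]}" for u in range(246,262)])
E
```

```text
mark px 259 114 cam along 0.1004 tcp [0.6754 0.0447 0.1101] 0.0986
122 ['246:205/204', '247:206/205', '248:206/204', '249:205/204', '250:204/203', '251:194/193', '252:166/166', '253:152/151', '254:180/176', '255:196/184', '256:191/154', '257:164/97', '258:118/58', '259:94/81', '260:122/121', '261:145/145']
125 ['246:203/201', '247:203/201', '248:203/202', '249:203/201', '250:201/200', '251:191/190', '252:163/163', '253:150/149', '254:177/174', '255:194/181', '256:190/151', '257:163/95', '258:116/54', '259:89/74', '260:114/112', '261:139/138']
128 ['246:203/203', '247:204/203', '248:204/203', '249:203/203', '250:202/201', '251:192/192', '252:164/164', '253:150/150', '254:178/175', '255:195/182', '256:191/153', '257:163/96', '258:116/55', '259:89/75', '260:115/114', '261:139/139']
131 ['246:207/206', '247:207/206', '248:207/206', '249:207/206', '250:206/205', '251:196/195', '252:168/167', '253:153/152', '254:181/178', '255:198/186', '256:192/156', '257:164/98', '258:117/56', '259:91/77', '260:117/116', '261:143/143']
135 ['246:202/201', '247:201/200', '248:201/200', '249:201/200', '250:200/199', '251:193/191', '252:172/171', '253:162/161', '254:181/178', '255:195/188', '256:191/175', '257:164/140', '258:118/96', '259:89/83', '260:113/112', '261:138/137']
137 ['246:209/207', '247:209/207', '248:209/207', '249:209/207', '250:209/207', '251:208/205', '252:205/202', '253:204/202', '254:206/204', '255:208/205', '256:200/197', '257:173/170', '258:126/124', '259:91/90', '260:109/107', '261:132/129']
139 ['246:219/213', '247:218/212', '248:219/213', '249:218/212', '250:218/212', '251:218/212', '252:218/212', '253:219/212', '254:218/212', '255:217/211', '256:209/203', '257:182/177', '258:136/133', '259:95/96', '260:91/91', '261:102/101']
```

View pics/t2.png

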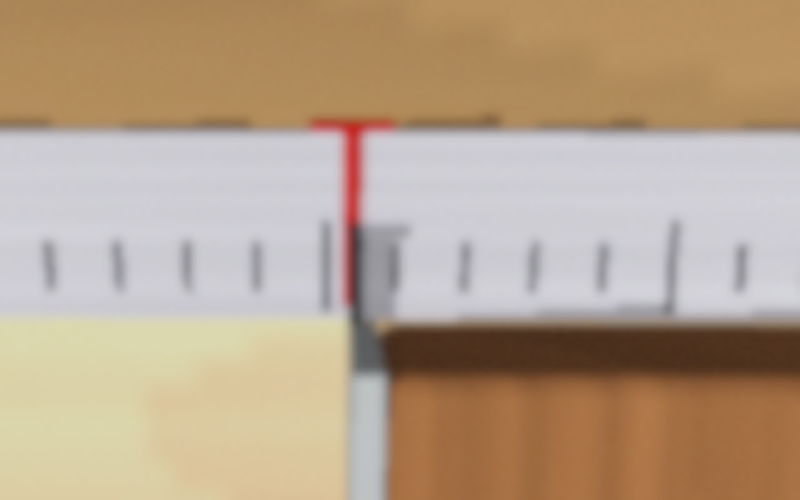

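The pointer and the steel face are at crop x≈353–358 and the red line's centre is at 353, so the pointer stands on the mark to within about 0.5 mm and not past it. The lock lever is next.

>>> {"method": "move_arm", "body": {"series": [[0,[-0.9,0,0],0],[0,[-0.9,0,0],0],[0,[-0.8,0,0],0],[0,[0,-0.9,0],0],[0,[0,-0.9,0],0],[0,[0,-0.9,0],0],[0,[0,-0.9,0.2],0],[0,[0,-0.77,0.2],0],[0,[0,0,0],0],[0,[0,0,0],0]]}}

```text
clock: 15.62
tool_pos: [0.6081, 0.1814, 0.0983]
orientation: [3.138, -0.125, -0.0]
ft_force: [0.5, -0.4, 0.3]
grip_width: 0.0002
finger_force: 0.0
```

```bash
cat > ball.py <<'E'
from h import *
d=get("scene"); goto([.608,.1817,.098],1.5708-.08)
hsv=cv2.cvtColor(d["image"],cv2.COLOR_RGB2HSV); P=cloud(d)
m=(hsv[...,0]<18)&(hsv[...,1]>170)&(hsv[...,2]>120)&(P[...,2]>.08)&(abs(P[...,0]-.69)<.1)&(abs(P[...,1]-.18)<.08)
v,u=np.nonzero(m); pv=np.array([.698,.1745])
for z in(.11,.12):
  w=ray(d,[[u.mean(),v.mean()]],z)[0]; r=w[:2]-pv; print(len(u),"ball",w.round(4),"bed x",(r@[.997,-.08]).round(4),"bed y",(r@[.08,.997]).round(4))
E
python3 ball.py
```

```text
shift units [-0.01 -0.02  0.02] turn -0.0 pos [0.6083 0.1812 0.0985] yaw_y -1.651 j7 -1.86
44 ball [0.664 0.177 0.11 ] bed x -0.0341 bed y -0.0003
44 ball [0.6705 0.1801 0.12  ] bed x -0.0279 bed y 0.0034
```

>>> {"method": "move_arm", "body": {"series": [[0,[0.4,0,0],0],[0,[0.4,0,0],0],[0,[0.3,0,0],0],[0,[0.3,0,0],0],[0,[0.3,0,0],0],[0,[0.3,0,0],0],[0,[0.3,0,0],0],[0,[0.3,0,0],0],[0,[0.3,0,0],0],[0,[0.2,0,0],0],[0,[0.2,0,0],0],[0,[0.2,0,0],0],[0,[0.1,0,0],0],[0,[0,0,0],0]]}}

```text
clock: 17.42
tool_pos: [0.7125, 0.1753, 0.0979]
orientation: [3.139, -0.122, -0.011]
ft_force: [-7.5, -0.3, 2.6]
grip_width: 0.0005
finger_force: 4.4
```

```bash
python3 ball.py
```

```text
shift units [-3.49  0.06  0.02] turn 0.002 pos [0.7125 0.1753 0.0979] yaw_y -1.649 j7 -1.83
45 ball [0.7384 0.1712 0.11  ] bed x 0.0406 bed y -0.0001
45 ball [0.7442 0.1744 0.12  ] bed x 0.0461 bed y 0.0036
```

>>> {"method": "move_arm", "body": {"series": [[0,[-0.5,0,0],0],[0,[-0.5,0,-0.5],0],[0,[-0.5,0,-1],0],[0,[-0.5,0.6,-1],0],[0,[-0.5,0.7,-1],0],[0,[-0.5,0.7,-1],0],[0,[-0.5,0.7,-1],0],[0,[-0.3,0.7,-1],0],[0,[0,0.7,0],0],[0,[0,0.7,0],0],[0,[0,0,0],-0.08],[0,[0,0,0],0],[0,[0,0,0],0]]}}

```text
clock: 19.1
tool_pos: [0.5906, 0.0403, 0.2925]
orientation: [3.142, 0.001, -0.002]
ft_force: [1.3, 0.4, 0.6]
grip_width: -0.0002
finger_force: 0.0
```

```bash
cat > bl.py <<'E'
from h import *
def blanks(d,verbose=1):
    hsv=cv2.cvtColor(d["image"],cv2.COLOR_RGB2HSV); P=cloud(d)
    m=((hsv[...,1]<95)&(hsv[...,2]>190)&(hsv[...,0]>15)&(hsv[...,0]<40)&(P[...,0]<.6)).astype(np.uint8)
    m=cv2.morphologyEx(m,cv2.MORPH_OPEN,np.ones((3,3)))
    out=[]
    for c in cv2.findContours(m,0,2)[0]:
        if cv2.contourArea(c)<120: continue
        z=.024
        w=ray(d,c[:,0],z)[:,:2]*1000
        (x,y),(a,b),th=cv2.minAreaRect(w.astype(np.float32))
        if a<b: a,b,th=b,a,th-90
        fill=cv2.contourArea(w.astype(np.float32))/(a*b)
        print("c",round(x),round(y),"LxW",round(a),round(b),"long-axis deg",round((th+90)%180-90,1),"fill",round(fill,2),"px",c[:,0].mean(0).round(),"zmed",np.median(P[c[:,0,1],c[:,0,0],2]).round(3))
if __name__=="__main__":
    import sys
    d=get("wrist",sys.argv[1]); np.savez(sys.argv[1]+".npz",**d); blanks(d); goto([.6,.03,.3],1.5708)
E
python3 bl.py w4
```

```text
c 439 -137 LxW 44 24 long-axis deg 17.3 fill 0.91 px [374. 251.] zmed 0.024
c 439 -51 LxW 70 24 long-axis deg 20.2 fill 0.92 px [317. 251.] zmed 0.024
c 421 274 LxW 117 30 long-axis deg 11.9 fill 0.64 px [100. 257.] zmed 0.005
c 450 152 LxW 69 24 long-axis deg -17.0 fill 0.9 px [180. 245.] zmed 0.024
c 468 345 LxW 223 26 long-axis deg 7.3 fill 0.64 px [ 46. 236.] zmed 0.005
c 543 59 LxW 70 25 long-axis deg -12.6 fill 0.89 px [242. 184.] zmed 0.024
c 547 -44 LxW 71 24 long-axis deg 16.6 fill 0.92 px [317. 181.] zmed 0.024
c 561 288 LxW 56 26 long-axis deg 22.4 fill 0.47 px [ 70. 171.] zmed 0.005
c 499 258 LxW 181 25 long-axis deg 6.6 fill 0.52 px [102. 209.] zmed 0.005
shift units [ 0.31  0.35 -0.24] turn 0.001 pos [0.5907 0.0404 0.2927] yaw_y -1.57 j7 -1.61
```

View pics/w4.png

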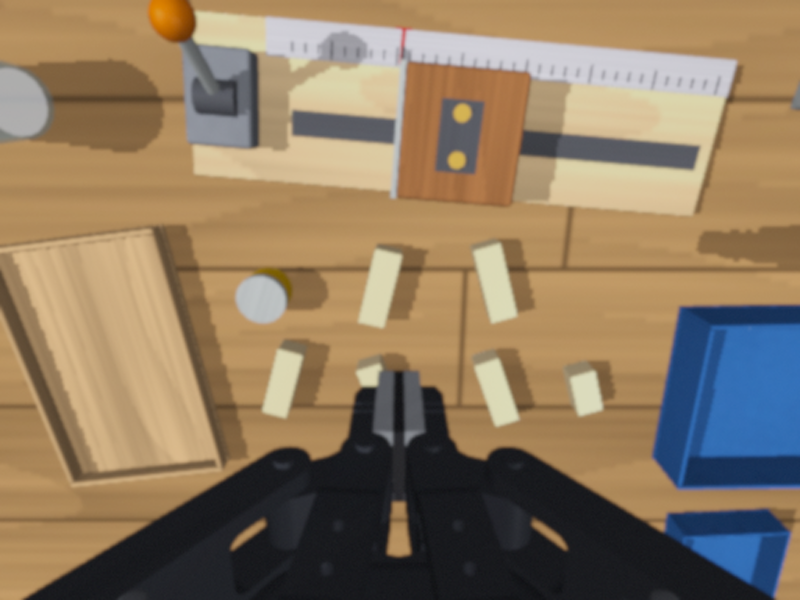

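The view shows the lever over at the top left (172,18), the carriage face on the red mark at (403,55), four full blanks at (381,286), (495,282), (496,388) and (283,380), and two shorts at (585,390) and (370,375). There is no bite on any of them. Tray and scrap are in place, so I'll start picking.

```bash
cat > g.py <<'E'
from h import *
import sys
def go(x,y,z,deg):
    """deg: world direction of the blank's long axis (tool x, mod 180). turn first, then shift"""
    s,p,R=pose(); cur=np.arctan2(R[1,1],R[0,1]); yaw=np.radians(deg+90)
    a=-((yaw-cur+np.pi/2)%np.pi-np.pi/2)
    R2=R@Ro.from_euler("z",a).as_matrix(); d=R2.T@(np.array([x,y,z])-p)/.03
    print("turn",round(a,3),"then shift",d.round(2),"| pos",p.round(4),"grip",round(s["grip_width"]*1000,1),"t",s["clock"],"j7",s["joints"][6].round(2))
def scan():
    d=optics.get_image("scene"); hsv=cv2.cvtColor(d["image"],cv2.COLOR_RGB2HSV); P=cloud(d)
    m=((hsv[...,1]<85)&(hsv[...,2]>190)&(hsv[...,0]>15)&(hsv[...,0]<40)&(P[...,0]<.61)&(P[...,0]>.3)&(abs(P[...,1])<.45)&(P[...,2]<.06)).astype(np.uint8)
    for c in cv2.findContours(m,0,2)[0]:
        if cv2.contourArea(c)<25: continue
        w=ray(d,c[:,0],.024)[:,:2]*1000; (x,y),(a,b),th=cv2.minAreaRect(w.astype(np.float32))
        if a<b: a,b,th=b,a,th-90
        print("  blank",round(x),round(y),"L",round(a),round(b),"deg",round((th+90)%180-90))
T={"t1":(58,32),"t2":(-58,32),"t3":(58,-32),"t4":(-58,-32)}
def tray(k,z):
    th=np.radians(7.2); x,y=T[k]; go(.468+(x*np.cos(th)-y*np.sin(th))/1e3,.315+(x*np.sin(th)+y*np.cos(th))/1e3,z,7.2)
if __name__=="__main__":
    a=sys.argv[1:]
    tray(a[0],float(a[1])) if a[0] in T else go(*map(float,a[:4]))
    scan()
E
python3 g.py .543 .059 .014 -12.6; python3 - <<'E'
from h import *
# tray frame check from wrist picture w4 (800-scale rim corners)
d=dict(np.load("w4.npz"))
print(ray(d,np.array([(157,230),(222,467),(75,484),(0,252)])*.64,.022).round(3)[:,:2].tolist())
print(ray(d,np.array([(680,308),(655,455),(680,488)])*.64,.05).round(3)[:,:2].tolist())
E
```

```text
turn 0.221 then shift [-1.68 -0.26  9.29] | pos [0.5907 0.0404 0.2927] grip -0.0 t 19.15 j7 -1.61
  blank 547 58 L 66 23 deg -13
  blank 453 151 L 65 23 deg -17
  blank 552 -45 L 68 22 deg 18
  blank 451 62 L 40 22 deg 22
  blank 445 -53 L 66 22 deg 22
  blank 444 -137 L 40 21 deg 14
[[0.595, 0.246], [0.354, 0.219], [0.333, 0.372], [0.576, 0.384]]
[[0.535, -0.194], [0.389, -0.198], [0.352, -0.228]]
```

```bash
sed -i 's/np.radians(7.2)/np.radians(7)/; s/\.468+/.464+/; s/\.315+/.312+/; s/z,7\.2)/z,7)/' g.py; grep -n "def tray" -A2 g.py
```

```text
18:def tray(k,z):
19-    th=np.radians(7); x,y=T[k]; go(.464+(x*np.cos(th)-y*np.sin(th))/1e3,.312+(x*np.sin(th)+y*np.cos(th))/1e3,z,7)
20-if __name__=="__main__":
```

>>> {"method": "move_arm", "body": {"series": [[60,[0,0,0],0.111],[60,[0,0,0],0.11],[60,[-0.8,-0.13,0.6],0],[60,[-0.8,-0.13,1],0],[60,[0,0,1],0],[60,[0,0,1],0],[60,[0,0,1],0],[60,[0,0,1],0],[60,[0,0,1],0],[60,[0,0,1],0],[60,[0,0,0.9],0],[60,[0,0,0.5],0],[60,[0,0,0.29],0],[60,[0,0,0],0],[0,[0,0,0],0],[0,[0,0,0],0],[0,[0,0,0],0],[0,[0,0,0],0]]}}

```text
clock: 21.45
tool_pos: [0.5463, 0.0584, 0.0156]
orientation: [-3.122, 0.344, -0.003]
ft_force: [1.3, -1.0, 2.3]
grip_width: 0.0222
finger_force: 59.1
```

```bash
python3 g.py t1 0.021
```

```text
turn -0.341 then shift [ 0.24 -9.79 -0.18] | pos [0.5463 0.0584 0.0156] grip 22.2 t 21.45 j7 -1.76
  blank 453 151 L 67 23 deg -17
  blank 451 62 L 41 21 deg 19
  blank 448 -59 L 60 15 deg 32
  blank 444 -137 L 40 21 deg 14
```

>>> {"method": "move_arm", "body": {"series": [[0,[0,0,-0.7],0],[0,[0,0,-1],0],[0,[0,0,-1],0],[0,[0,0,-0.8],0],[0,[0,0,0],-0.171],[0,[0,0,0],-0.17],[0,[0.24,-0.8,0],0],[0,[0,-1,0],0],[0,[0,-1,0],0],[0,[0,-1,0],0],[0,[0,-1,0],0],[0,[0,-1,0],0],[0,[0,-1,0],0],[0,[0,-1,0],0],[0,[0,-1,0],0],[0,[0,-0.99,0],0],[0,[0,0,0],0]]}}

```text
clock: 23.62
tool_pos: [0.5155, 0.3542, 0.1195]
orientation: [-3.133, -0.198, 0.001]
ft_force: [0.7, 0.1, 0.4]
grip_width: 0.023
finger_force: 58.9
```

```bash
python3 g.py t1 0.021
```

```text
turn 0.004 then shift [0.06 0.13 3.28] | pos [0.5155 0.3542 0.1195] grip 23.0 t 23.625 j7 -1.99
  blank 448 152 L 58 22 deg -16
  blank 564 -41 L 43 22 deg 19
  blank 451 62 L 40 22 deg 22
  blank 431 -55 L 35 19 deg 32
```

>>> {"method": "move_arm", "body": {"series": [[0,[0,0.1,1],0],[0,[0,0,1],0],[0,[0,0,0.8],0],[0,[0,0,0.3],0],[0,[0,0,0.16],0],[0,[0,0,0],0],[36,[0,0,0],0],[36,[0,0,0],0],[36,[0,0,0],0],[36,[0,0,-0.3],0],[36,[0,0,-1],0],[36,[0,0,-1],0],[60,[0,0,-1],0],[60,[0,0,0],0]]}}

```text
clock: 25.42
tool_pos: [0.5191, 0.3489, 0.124]
orientation: [-3.133, -0.191, -0.008]
ft_force: [0.3, 0.6, -0.4]
grip_width: 0.0595
finger_force: 0.0
```

```bash
python3 g.py .451 .152 .014 -17
```

```text
turn 0.418 then shift [-0.27  6.96  3.63] | pos [0.5191 0.3489 0.124 ] grip 59.5 t 25.425 j7 -1.99
  blank 514 347 L 68 23 deg 7
  blank 450 152 L 62 23 deg -17
  blank 563 -42 L 45 22 deg 16
  blank 451 62 L 40 22 deg 22
  blank 436 -56 L 47 21 deg 22
```

>>> {"method": "move_arm", "body": {"series": [[60,[0,0,0],0.14],[60,[0,0,0],0.14],[60,[0,0,0],0.138],[60,[-0.27,0.96,0],0],[60,[0,1,0],0],[60,[0,1,0],0],[60,[0,1,0],0],[60,[0,1,0],0],[60,[0,1,0],0],[60,[0,1,0],0],[60,[0,0,1],0],[60,[0,0,1],0],[60,[0,0,0.9],0],[60,[0,0,0.5],0],[60,[0,0,0.23],0],[60,[0,0,0],0],[0,[0,0,0],0],[0,[0,0,0],0],[0,[0,0,0],0],[0,[0,0,0],0]]}}

```text
clock: 27.98
tool_pos: [0.449, 0.1505, 0.0125]
orientation: [-3.107, 0.464, -0.001]
ft_force: [0.2, -0.3, 6.3]
grip_width: 0.0229
finger_force: 60.0
```

```bash
python3 g.py t2 0.021
```

```text
turn -0.419 then shift [-0.78 -6.35 -0.28] | pos [0.449  0.1505 0.0125] grip 22.9 t 27.975 j7 -1.6
  blank 514 347 L 68 23 deg 7
  blank 552 -45 L 68 22 deg 18
```

>>> {"method": "move_arm", "body": {"series": [[0,[0,0,-0.7],0],[0,[0,0,-1],0],[0,[0,0,-1],0],[0,[0,0,-0.8],0],[0,[0,0,0],-0.14],[0,[0,0,0],-0.14],[0,[0,0,0],-0.139],[0,[-0.4,-0.95,0],0],[0,[-0.38,-0.9,0],0],[0,[0,-0.9,0],0],[0,[0,-0.9,0],0],[0,[0,-0.9,0],0],[0,[0,-0.9,0],0],[0,[0,-0.9,0],0],[0,[0,0,0],0]]}}

```text
clock: 29.9
tool_pos: [0.4014, 0.3389, 0.1168]
orientation: [-3.134, -0.199, 0.0]
ft_force: [-0.2, -0.4, 0.4]
grip_width: 0.0227
finger_force: 59.4
```

```bash
python3 g.py t2 0.021
```

```text
turn 0.005 then shift [0.03 0.08 3.19] | pos [0.4014 0.3389 0.1168] grip 22.7 t 29.9 j7 -1.77
  blank 514 347 L 68 24 deg 7
  blank 552 -45 L 68 22 deg 18
  blank 451 62 L 39 21 deg 20
  blank 451 -50 L 53 22 deg 22
  blank 446 -139 L 42 19 deg 34
```

>>> {"method": "move_arm", "body": {"series": [[0,[0,0,1],0],[0,[0,0,1],0],[0,[0,0,0.8],0],[0,[0,0,0.3],0],[0,[0,0,0.12],0],[0,[0,0,0],0],[36,[0,0,0],0],[36,[0,0,0],0],[36,[0,0,0],0],[36,[0,0,-0.3],0],[36,[0,0,-1],0],[36,[0,0,-1],0],[60,[0,0,-1],0],[60,[0,0,0],0]]}}

```text
clock: 31.7
tool_pos: [0.4035, 0.3377, 0.1219]
orientation: [-3.133, -0.193, -0.006]
ft_force: [-0.2, -0.1, -0.4]
grip_width: 0.0601
finger_force: 0.0
```

```bash
python3 g.py .550 -.045 .014 17
```

```text
turn -0.174 then shift [ 0.92 13.63  3.57] | pos [0.4035 0.3377 0.1219] grip 60.1 t 31.7 j7 -1.76
  blank 514 346 L 68 22 deg 7
  blank 402 335 L 69 23 deg 7
  blank 552 -45 L 68 22 deg 18
  blank 451 62 L 39 21 deg 20
  blank 450 -51 L 52 22 deg 22
```

>>> {"method": "move_arm", "body": {"series": [[60,[0,0,0],-0.174],[60,[0.12,0.97,0],0],[60,[0.1,0.97,0],0],[60,[0.1,0.97,0],0],[60,[0.1,0.97,0],0],[60,[0.1,0.97,0],0],[60,[0.1,0.97,0],0],[60,[0.1,0.97,0],0],[60,[0.1,0.97,0],0],[60,[0.1,0.97,0],0],[60,[0,0.98,0],0],[60,[0,0.98,0],0],[60,[0,0.98,0],0],[60,[0,0.98,0],0],[60,[0,0.98,0],0],[60,[0,0,0.9],0],[60,[0,0,0.9],0],[60,[0,0,0],0]]}}

```text
clock: 34.0
tool_pos: [0.5458, -0.0461, 0.063]
orientation: [-3.106, -0.464, 0.009]
ft_force: [-0.2, -0.7, 0.4]
grip_width: 0.0599
finger_force: 0.0
```

```bash
python3 g.py .550 -.045 .014 17
```

```text
turn -0.0 then shift [0.15 0.01 1.63] | pos [ 0.5458 -0.0461  0.063 ] grip 59.9 t 34.0 j7 -0.94
  blank 514 347 L 68 23 deg 7
  blank 402 335 L 69 23 deg 7
  blank 552 -45 L 68 22 deg 16
  blank 451 62 L 40 22 deg 22
```

>>> {"method": "move_arm", "body": {"series": [[60,[0.15,0,0.8],0],[60,[0,0,0.5],0],[60,[0,0,0.33],0],[60,[0,0,0],0],[0,[0,0,0],0],[0,[0,0,0],0],[0,[0,0,0],0],[0,[0,0,0],0],[0,[0,0,-0.7],0],[0,[0,0,-1],0],[0,[0,0,-1],0],[0,[0,0,-0.8],0],[0,[0,0,0],0]]}}

```text
clock: 35.67
tool_pos: [0.5538, -0.045, 0.1232]
orientation: [3.106, 0.465, 0.006]
ft_force: [0.0, -0.0, -1.2]
grip_width: 0.0225
finger_force: 58.8
```

```bash
python3 g.py t3 0.021
```

```text
turn 0.175 then shift [  0.4  -11.11   3.4 ] | pos [ 0.5538 -0.045   0.1232] grip 22.5 t 35.675 j7 -0.97
  blank 514 346 L 68 22 deg 7
  blank 402 335 L 69 23 deg 7
  blank 451 62 L 40 22 deg 22
  blank 444 -53 L 65 22 deg 22
```

>>> {"method": "move_arm", "body": {"series": [[0,[0,0,0],0.175],[0,[0.2,-0.9,0],0],[0,[0.2,-0.93,0],0],[0,[0,-0.93,0],0],[0,[0,-0.93,0],0],[0,[0,-0.93,0],0],[0,[0,-0.93,0],0],[0,[0,-0.93,0],0],[0,[0,-0.93,0],0],[0,[0,-0.93,0],0],[0,[0,-0.93,0],0],[0,[0,-0.93,0],0],[0,[0,-0.91,0],0],[0,[0,0,0.5],0],[0,[0,0,0],0]]}}

```text
clock: 37.6
tool_pos: [0.5224, 0.2855, 0.1041]
orientation: [3.133, 0.19, -0.007]
ft_force: [-0.8, -0.2, -1.0]
grip_width: 0.0226
finger_force: 58.8
```

```bash
python3 g.py t3 0.021
```

```text
turn -0.001 then shift [ 0.12 -0.05  2.77] | pos [0.5224 0.2855 0.1041] grip 22.6 t 37.6 j7 -1.62
  blank 514 347 L 68 23 deg 8
  blank 402 336 L 69 22 deg 4
  blank 451 62 L 41 22 deg 22
  blank 445 -53 L 67 22 deg 22
```

>>> {"method": "move_arm", "body": {"series": [[0,[0.1,-0.05,1],0],[0,[0,0,1],0],[0,[0,0,0.5],0],[0,[0,0,0.25],0],[0,[0,0,0],0],[36,[0,0,0],0],[36,[0,0,0],0],[36,[0,0,0],0],[36,[0,0,-0.3],0],[36,[0,0,-1],0],[36,[0,0,-1],0],[60,[0,0,-1],0],[60,[0,0,0],0]]}}

```text
clock: 39.28
tool_pos: [0.5285, 0.2899, 0.126]
orientation: [-3.133, -0.191, -0.008]
ft_force: [-0.6, 0.3, -0.7]
grip_width: 0.0599
finger_force: 0.0
```

```bash
python3 g.py .443 -.053 .014 21
```

```text
turn -0.245 then shift [-6.78  9.65  3.69] | pos [0.5285 0.2899 0.126 ] grip 59.9 t 39.275 j7 -1.63
  blank 514 347 L 68 23 deg 7
  blank 521 287 L 70 23 deg 8
  blank 401 336 L 69 22 deg 3
  blank 451 62 L 40 22 deg 22
  blank 445 -53 L 67 22 deg 22
```

>>> {"method": "move_arm", "body": {"series": [[60,[0,0,0],-0.123],[60,[0,0,0],-0.122],[60,[-0.68,0.95,0],0],[60,[-0.68,0.97,0],0],[60,[-0.68,0.97,0],0],[60,[-0.68,0.97,0],0],[60,[-0.68,0.97,0],0],[60,[-0.68,0.97,0],0],[60,[-0.68,0.97,0],0],[60,[-0.68,0.97,0],0],[60,[-0.68,0.97,0],0],[60,[-0.66,0.94,0],0],[60,[0,0,1],0],[60,[0,0,1],0],[60,[0,0,0],0]]}}

```text
clock: 41.2
tool_pos: [0.4386, -0.0539, 0.0612]
orientation: [-3.087, -0.572, 0.008]
ft_force: [-0.5, -0.7, 0.5]
grip_width: 0.0595
finger_force: 0.0
```

```bash
python3 g.py .443 -.053 .014 21; python3 - <<'E'
from bl import *
blanks(optics.get_image("wrist"))
E
```

```text
turn -0.0 then shift [0.15 0.03 1.57] | pos [ 0.4386 -0.0539  0.0612] grip 59.5 t 41.2 j7 -0.82
  blank 514 347 L 68 24 deg 7
  blank 521 287 L 70 23 deg 8
  blank 402 335 L 67 23 deg 7
  blank 451 62 L 40 22 deg 22
  blank 444 -53 L 65 22 deg 22
c 431 -139 LxW 29 11 long-axis deg 65.6 fill 0.62 px [372. 277.] zmed 0.024
c 440 -52 LxW 69 24 long-axis deg 20.4 fill 0.77 px [254. 241.] zmed 0.024
c 447 63 LxW 44 24 long-axis deg 19.0 fill 0.96 px [ 67. 148.] zmed 0.023
```

>>> {"method": "move_arm", "body": {"series": [[60,[0.1,0,0.8],0],[60,[0,0,0.5],0],[60,[0,0,0.27],0],[60,[0,0,0],0],[0,[0,0,0],0],[0,[0,0,0],0],[0,[0,0,0],0],[0,[0,0,0],0],[0,[0,0,-0.7],0],[0,[0,0,-1],0],[0,[0,0,-1],0],[0,[0,0,-0.8],0],[0,[0,0,0],0]]}}

```text
clock: 42.92
tool_pos: [0.4444, -0.0529, 0.123]
orientation: [3.089, 0.573, 0.005]
ft_force: [0.3, 0.6, -0.5]
grip_width: 0.0222
finger_force: 59.0
```

```bash
python3 g.py t4 0.021
```

```text
turn 0.245 then shift [  0.19 -10.93   3.4 ] | pos [ 0.4444 -0.0529  0.123 ] grip 22.2 t 42.925 j7 -0.38
  blank 514 347 L 68 23 deg 7
  blank 522 287 L 69 23 deg 8
  blank 402 336 L 69 23 deg 7
  blank 451 62 L 40 22 deg 22
```

>>> {"method": "move_arm", "body": {"series": [[0,[0,0,0],0.123],[0,[0,0,0],0.122],[0,[0.19,-0.9,0],0],[0,[0,-0.92,0],0],[0,[0,-0.92,0],0],[0,[0,-0.92,0],0],[0,[0,-0.92,0],0],[0,[0,-0.92,0],0],[0,[0,-0.92,0],0],[0,[0,-0.92,0],0],[0,[0,-0.92,0],0],[0,[0,-0.92,0],0],[0,[0,-0.92,0],0],[0,[0,-0.83,0],0],[0,[0,0,0.5],0],[0,[0,0,0],0]]}}

```text
clock: 44.98
tool_pos: [0.4082, 0.2716, 0.105]
orientation: [3.134, 0.189, -0.005]
ft_force: [-0.2, -0.6, 0.2]
grip_width: 0.0226
finger_force: 59.1
```

```bash
python3 g.py t4 0.021
```

```text
turn -0.002 then shift [ 0.09 -0.05  2.8 ] | pos [0.4082 0.2716 0.105 ] grip 22.6 t 44.975 j7 -1.22
  blank 514 347 L 68 24 deg 7
  blank 521 287 L 70 23 deg 8
  blank 399 296 L 67 23 deg 9
  blank 455 63 L 32 21 deg 20
```

```bash
sed -i 's/T={/T={"t5":(-58,40),/' g.py; python3 g.py t5 0.021; python3 - <<'E'
from h import *
get("wrist","w5")
E
```

```text
turn -0.003 then shift [ 0.07 -2.46  2.82] | pos [0.4087 0.2714 0.1056] grip 22.4 t 45.025 j7 -1.22
  blank 515 347 L 69 24 deg 7
  blank 522 287 L 70 24 deg 6
  blank 399 296 L 67 23 deg 9
  blank 454 63 L 33 21 deg 20
```

View pics/w5.png

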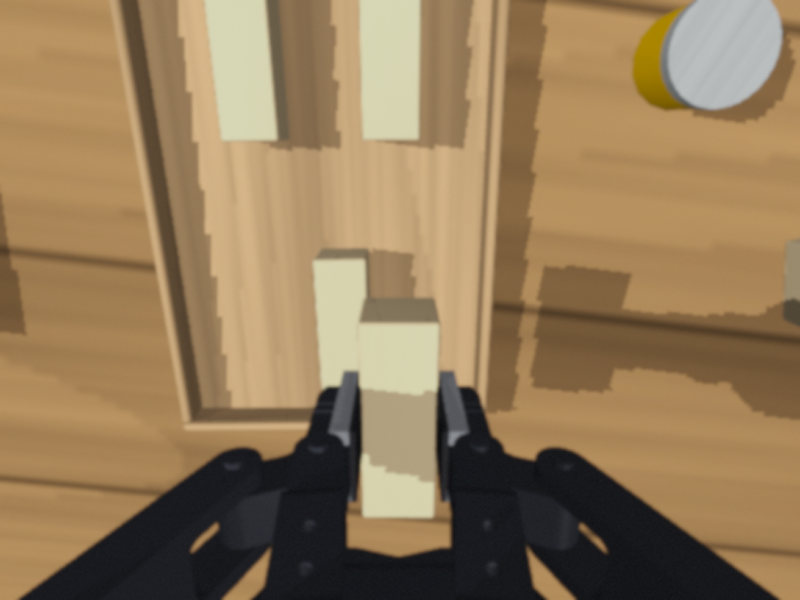

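The earlier blank was knocked towards the middle of the tray and is now at (340,320), next to the held blank at (400,400). I'll set the held one in the free strip on the left, further towards +y.

>>> {"method": "move_arm", "body": {"series": [[0,[0.05,-0.9,0],0],[0,[0,-0.8,0],0],[0,[0,-0.76,0],0],[0,[0,0,1],0],[0,[0,0,1],0],[0,[0,0,0],0]]}}

```text
clock: 45.88
tool_pos: [0.401, 0.3453, 0.0456]
orientation: [3.134, 0.189, -0.005]
ft_force: [-0.5, -0.1, -0.1]
grip_width: 0.0224
finger_force: 59.1
```

```bash
python3 g.py t5 0.021
```

```text
turn -0.002 then shift [0.02 0.02 0.82] | pos [0.401  0.3453 0.0456] grip 22.4 t 45.875 j7 -1.29
  blank 514 347 L 68 24 deg 7
  blank 521 288 L 70 23 deg 8
  blank 454 63 L 34 21 deg 30
  blank 444 -137 L 40 21 deg 14
```

>>> {"method": "move_arm", "body": {"series": [[0,[0,0,0.5],0],[0,[0,0,0.3],0],[0,[0,0,0],0],[30,[0,0,0],0],[30,[0,0,0],0],[30,[0,0,0],0],[30,[0,0,-0.3],0],[30,[0,0,-1],0],[30,[0,0,-1],0],[60,[0,0,-1],0],[60,[0,0,0],0]]}}

```text
clock: 47.3
tool_pos: [0.4031, 0.3474, 0.1241]
orientation: [-3.133, -0.191, -0.005]
ft_force: [0.1, 0.6, -0.7]
grip_width: 0.0602
finger_force: 0.0
```

```bash
python3 g.py .449 .062 .014 20
```

```text
turn -0.227 then shift [-1.83  9.47  3.64] | pos [0.4031 0.3474 0.1241] grip 60.2 t 47.3 j7 -1.41
  blank 514 347 L 68 24 deg 7
  blank 522 287 L 69 23 deg 8
  blank 397 345 L 68 23 deg 8
  blank 399 296 L 67 23 deg 9
  blank 451 62 L 39 21 deg 20
  blank 445 -137 L 39 21 deg 14
```

>>> {"method": "move_arm", "body": {"series": [[60,[0,0,0],-0.114],[60,[0,0,0],-0.113],[60,[-0.18,0.95,0],0],[60,[-0.18,0.95,0],0],[60,[-0.18,0.95,0],0],[60,[-0.18,0.95,0],0],[60,[-0.18,0.95,0],0],[60,[-0.18,0.95,0],0],[60,[-0.18,0.95,0],0],[60,[-0.18,0.95,0],0],[60,[-0.18,0.95,0],0],[60,[-0.18,0.92,0],0],[60,[0,0,1],0],[60,[0,0,1],0],[60,[0,0,0.9],0],[60,[0,0,0.4],0],[60,[0,0,0.3],0],[60,[0,0,0],0]]}}

```text
clock: 49.6
tool_pos: [0.4475, 0.0612, 0.013]
orientation: [-3.093, -0.544, 0.003]
ft_force: [0.2, 0.2, 0.1]
grip_width: 0.06
finger_force: 0.0
```

>>> {"method": "move_arm", "body": {"series": [[0,[0,0,0],0],[0,[0,0,0],0],[0,[0,0,0],0],[0,[0,0,0],0],[0,[0,0,-0.7],0],[0,[0,0,-1],0],[0,[0,0,-1],0],[0,[0,0,-1],0],[0,[0,0,0],0]]}}

```text
clock: 50.72
tool_pos: [0.4494, 0.0616, 0.1263]
orientation: [-3.093, -0.546, -0.006]
ft_force: [-0.3, 0.6, -0.7]
grip_width: 0.0223
finger_force: 58.9
```

```bash
python3 g.py .485 -.288 .045 8
```

```text
turn 0.21 then shift [-0.46 11.71  2.7 ] | pos [0.4494 0.0616 0.1263] grip 22.3 t 50.725 j7 -0.62
  blank 514 347 L 68 24 deg 7
  blank 521 287 L 70 23 deg 8
  blank 397 345 L 68 22 deg 7
  blank 399 296 L 67 23 deg 9
```

>>> {"method": "move_arm", "body": {"series": [[0,[0,0,0],0.105],[0,[0,0,0],0.105],[0,[-0.46,0.91,0],0],[0,[0,0.9,0],0],[0,[0,0.9,0],0],[0,[0,0.9,0],0],[0,[0,0.9,0],0],[0,[0,0.9,0],0],[0,[0,0.9,0],0],[0,[0,0.9,0],0],[0,[0,0.9,0],0],[0,[0,0.9,0],0],[0,[0,0.9,0],0],[0,[0,0.9,0],0],[0,[0,0.9,0],0],[0,[0,0,0],0]]}}

```text
clock: 52.78
tool_pos: [0.4822, -0.2907, 0.1234]
orientation: [3.134, 0.213, -0.002]
ft_force: [0.1, 1.1, -0.3]
grip_width: 0.0226
finger_force: 58.9
```

```bash
python3 g.py .485 -.288 .045 8; python3 - <<'E'
from h import *
get("wrist","w6")
E
```

```text
turn -0.004 then shift [ 0.11 -0.08  2.61] | pos [ 0.4822 -0.2907  0.1234] grip 22.6 t 52.775 j7 -0.28
  blank 514 346 L 68 22 deg 7
  blank 521 287 L 70 22 deg 8
  blank 397 345 L 68 22 deg 7
  blank 399 296 L 67 23 deg 9
  blank 444 -137 L 40 21 deg 14
```

View pics/w6.png

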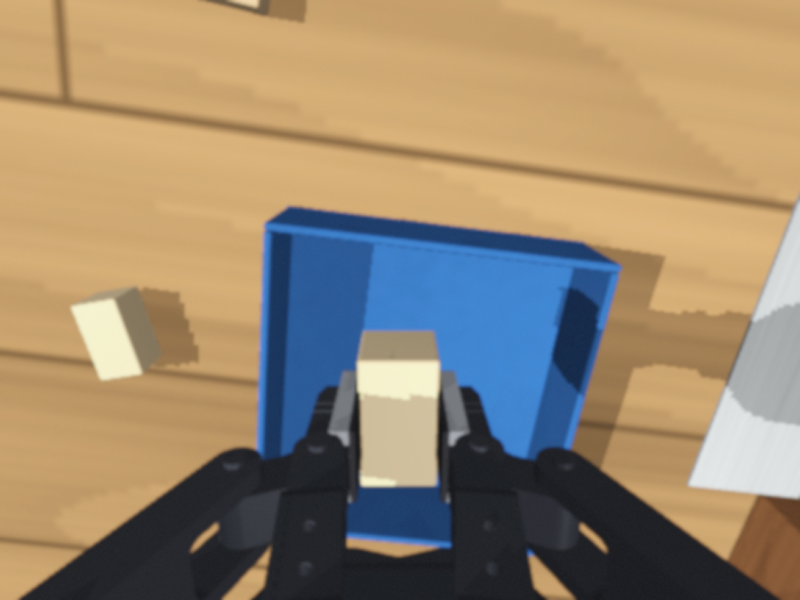

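The short blank hangs centred over the blue scrap box (rim about 265–620 × 210–545). The other short is at (115,335).

>>> {"method": "move_arm", "body": {"series": [[0,[0,0,0.9],0],[0,[0,0,0.9],0],[0,[0,0,0.6],0],[0,[0,0,0.3],0],[0,[0,0,0],0],[44,[0,0,0],0],[44,[0,0,0],0],[44,[0,0,0],0],[44,[0,0,-0.7],0],[44,[0,0,-1],0],[60,[0,0,-1],0],[60,[0,0,0],0]]}}

```text
clock: 54.38
tool_pos: [0.4843, -0.2896, 0.1267]
orientation: [3.132, 0.218, 0.005]
ft_force: [-0.0, -0.2, -0.6]
grip_width: 0.0601
finger_force: 0.0
```

```bash
python3 g.py .442 -.137 .014 17
```

```text
turn -0.158 then shift [ 0.13 -5.29  3.74] | pos [ 0.4843 -0.2896  0.1267] grip 60.1 t 54.375 j7 -0.27
  blank 514 346 L 68 22 deg 7
  blank 522 287 L 69 22 deg 8
  blank 396 345 L 67 23 deg 9
  blank 399 296 L 67 23 deg 9
  blank 444 -137 L 40 21 deg 14
  blank 482 -291 L 36 21 deg 8
```

>>> {"method": "move_arm", "body": {"series": [[60,[0,0,0],-0.158],[60,[0.13,-0.9,0],0],[60,[0,-0.9,0],0],[60,[0,-0.9,0],0],[60,[0,-0.9,0],0],[60,[0,-0.9,0],0],[60,[0,-0.79,0],0],[60,[0,0,1],0],[60,[0,0,1],0],[60,[0,0,0.9],0],[60,[0,0,0.5],0],[60,[0,0,0.3],0],[60,[0,0,0],0],[0,[0,0,0],0],[0,[0,0,0],0],[0,[0,0,0],0],[0,[0,0,0],0]]}}

```text
clock: 56.55
tool_pos: [0.4407, -0.1357, 0.0143]
orientation: [3.107, 0.465, 0.002]
ft_force: [-1.2, 0.0, 6.8]
grip_width: 0.0229
finger_force: 59.4
```

>>> {"method": "move_arm", "body": {"series": [[0,[0,0,-0.7],0],[0,[0,0,-1],0],[0,[0,0,-1],0],[0,[0,0,-1],0],[0,[0,0,0],0]]}}

```text
clock: 57.18
tool_pos: [0.4416, -0.1359, 0.1263]
orientation: [3.106, 0.466, 0.006]
ft_force: [-0.0, -0.6, -1.5]
grip_width: 0.0224
finger_force: 58.9
```

```bash
python3 g.py .415 -.285 .05 8
```

```text
turn 0.158 then shift [-1.58  4.8   2.54] | pos [ 0.4416 -0.1359  0.1263] grip 22.4 t 57.175 j7 -0.26
  blank 514 347 L 68 24 deg 7
  blank 521 287 L 70 23 deg 8
  blank 397 345 L 68 22 deg 7
  blank 399 296 L 67 23 deg 9
  blank 482 -291 L 36 21 deg 8
```

>>> {"method": "move_arm", "body": {"series": [[0,[0,0,0],0.158],[0,[-0.3,0.8,0],0],[0,[-0.3,0.8,0],0],[0,[-0.3,0.8,0],0],[0,[-0.3,0.8,0],0],[0,[-0.3,0.8,0],0],[0,[-0.1,0.8,0],0],[0,[0,0,0],0],[0,[0,0,0.9],0],[0,[0,0,0.9],0],[0,[0,0,0.7],0],[0,[0,0,0],0]]}}

```text
clock: 58.72
tool_pos: [0.4116, -0.2826, 0.0479]
orientation: [-3.13, -0.219, 0.005]
ft_force: [0.5, 0.1, -0.7]
grip_width: 0.0229
finger_force: 58.9
```

```bash
python3 g.py .415 -.285 .05 8
```

```text
turn -0.0 then shift [ 0.1   0.09 -0.07] | pos [ 0.4116 -0.2826  0.0479] grip 22.9 t 58.725 j7 -0.02
  blank 514 346 L 68 22 deg 7
  blank 521 287 L 69 22 deg 8
  blank 397 345 L 68 22 deg 7
  blank 399 296 L 67 23 deg 9
  blank 482 -291 L 36 21 deg 8
```

>>> {"method": "move_arm", "body": {"series": [[44,[0,0,0],0],[44,[0,0,0],0],[44,[0,0,0],0],[44,[0,0,-0.7],0],[44,[0,0,-1],0],[44,[0,0,-1],0],[44,[0,0,-1],0],[44,[0,0,-1],0],[44,[0,0,-1],0],[44,[0,0,-1],0],[44,[0,0,0],0],[44,[0,0,0],0]]}}

```text
clock: 60.28
tool_pos: [0.4125, -0.2843, 0.25]
orientation: [-3.133, -0.218, 0.001]
ft_force: [-0.5, 0.8, 0.7]
grip_width: 0.0439
finger_force: 0.0
```

```bash
python3 g.py .415 -.285 .05 8; python3 ball.py; python3 - <<'E'
from h import *
get("scene","s9")
d=optics.get_image("scene")
b=np.array([.08,.997])
E
```

```text
turn -0.001 then shift [0.08 0.04 6.67] | pos [ 0.4125 -0.2843  0.25  ] grip 43.9 t 60.275 j7 -0.32
  blank 514 347 L 68 23 deg 8
  blank 521 287 L 70 22 deg 8
  blank 396 345 L 67 22 deg 7
  blank 399 296 L 67 23 deg 9
  blank 482 -291 L 36 21 deg 7
  blank 414 -286 L 40 20 deg 1
shift units [  8.62 -14.47   5.06] turn 0.219 pos [ 0.4123 -0.2844  0.2496] yaw_y -1.432 j7 -0.32
47 ball [0.7384 0.1712 0.11  ] bed x 0.0405 bed y -0.0
47 ball [0.7442 0.1744 0.12  ] bed x 0.0461 bed y 0.0036
```

View pics/s9.png

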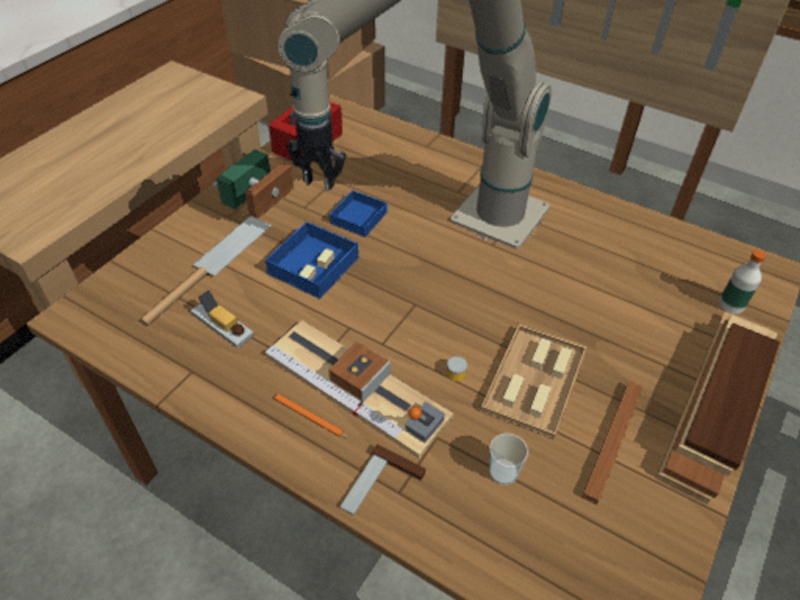

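The final scene shows four full blanks flat in the tray at (541,351), (562,361), (513,388) and (541,400), and two shorts in the scrap box at (308,271) and (326,257). The lever at (415,412) is over, the carriage is at the mark near (358,407), and nothing else has moved.

```bash
python3 -c "
from rig import ctrl; print(ctrl.hand_in())"
```

```text
the job is handed in; nothing more can be done
None
```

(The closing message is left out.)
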